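Fit and lock the column of a webcam stand

ROBOT

A 7-joint arm with a two-finger parallel gripper is mounted at the origin on a cart in front of the work surface, level with it; the furniture and walls round the work are solid. World frame = base frame: x ahead of the robot, y to its left, z up, the work surface at z = 0. Lengths are in m, angles in rad, forces in N, time in s.
With the tool pointing down it reaches from about 0.425 to 0.875 m from the base axis. Payload 4.7 kg.
Tool frame: the origin (TCP) lies midway between the tips of the shut fingers; the grasp point (between the pads) lies 19 mm behind it (ctrl.grip_point_offset is the distance from the TCP to the grasp point, in m); z points along the fingers, y is the line along which they close (so a half turn about z gives the same grasp; the last joint's range is limited). The gripper opens to 87 mm and grips with 3 to 60 N. Pads are 19 mm wide; open, the fingers measure 117 mm over their backs; the gripper's body (75 mm by 190 mm) begins 51 mm behind the grasp point.
Start: joints at [1.132, 0.321, -0.07, 1.45, 0.023, 1.371, -0.057], TCP at [0.284, -0.585, 0.223] pointing down, gripper open.
Joint ranges: [-2.86, 2.86], [-0.3, 2.09], [-1.38, 1.24], [0.06, 2.45], [-1.56, 4.7], [0.09, 2.05], [-2.69, 2.69]. Speed limits (rad/s): [2.57, 2.57, 3.14, 3.14, 3.14, 3.14, 3.14].

INTERFACE

Orientations are given as a rotation vector (axis times angle).
In Python, from bench import ctrl gives the robot as it stands. The module is installed in compiled form; this text tells all that it offers.
- The arm moves only by the shell command python3 -m handwheel 'ROWS' [OPENING] [FORCE]. ROWS is JSON, a list of rows, each an object of numbers: "x", "y", "z": the shift along the tool's x, y, z in m; "wx", "wy", "wz": the turn, a rotation vector about the tool's x, y, z in degrees. A call has 1 to 10 rows; each row is the pose to reach, as a shift and turn from the pose commanded when the call began, along the tool's axes at that moment; what a row does not reach only later rows make up. A row lasts 1/12 s, in which the tool goes at most 41.7 mm and 7.16 degrees, less where a joint would pass 70% of its speed; a pose out of reach is approached as far as the arm can. A call with a gripper value outside its range is refused whole. OPENING is the finger opening in m, from 0 to 0.087, set as the call begins (- or left out, the last holds). The fingers move at their own pace and stop on an object; FORCE is the grip in N (left out, the last holds). Time passes only in rows, so rows that repeat a pose let the fingers close. It gives the time, the measured TCP pose, the force, the opening and the grip force at its end, in the units of the state.
- ctrl.get_state(): the state, without advancing time (a new reading comes with each control period).
- ctrl.get_image(name): name is "scene" or "top" or "wrist"; returns a dict with "image" (420x560x3 uint8, red, green, blue), "K" (3x3 intrinsics, pixels), "world_to_cam" (4x4, takes a point from world to camera coordinates); the wrist camera has in their place "hand_eye" (4x4, takes a point from camera to tool coordinates, whose origin is the TCP and whose axes are the flange's). Camera axes: x right, y down, z forward; pixel columns grow to the right and rows downward; lengths in m; the calibration is good to about 2 mm. A picture is of the moment at which its call begins: read the wrist's pose just before it. There is no depth.
- ctrl.close_job(): hands the job in; it is judged then, once.
The state is a dict: "time": time; "joint_positions": joint angles; "qd": joint speeds; "joint_torque": joint torques, N m; "position": TCP position; "tool_rot": TCP orientation; "ft_force": force on the tool from outside, world axes, zero at the start; "torque": the same for the moment, N m; "grip_width": opening from 0.0 (shut) to 1.0 (fully open); "grip_force": force on a finger pad.
Only numpy, scipy, OpenCV 4.12 (cv2) and the standard library are available. Lean on these libraries where they do the work, as an engineer would, in place of code of your own. Each camera call takes 0.05 s, during which the arm holds its last target. There are 200 camera calls.

TASK

Set up the webcam stand: pull its round column straight up out of the wooden pen block and lower it, stud end up, into the stand's socket until the middle of its three ring marks is level with the socket's rim. Keep holding the column there, so that it does not sink, and with the same hand swing the upright paddle of the cam lever all the way to its closed stop; once the lever has begun to turn, do not let go of the column again. Finish still gripping the column at its mark with the lever closed, and leave the stand where it stands and the other things undisturbed.

Things in the scene. Friction and masses are not known exactly. Their poses are not given: they have to be found in the camera images.
- column: Aluminium tube, 20 mm diameter, 140 mm long, 0.12 kg, black end caps, a 6 mm camera stud standing 8 mm above the top cap. Origin: centre of its underside; z runs up to the stud end. Three dark ring marks at 55, 75 and 95 mm from the underside. It stands loosely upright in the pen block's 23 mm well, 45 mm deep, its underside 10 mm above the desk, and lifts straight out. Its yaw does not matter.
- middle_mark (a point): Centre of the middle ring mark: on the column's axis, 75 mm from its underside and 65 mm below its top cap's face.
- pen_block: Wooden block 56 x 130 x 55 mm (x, y, z), 0.6 kg, loose on the desk. Origin: centre of its underside. The column's well is at its own y = -38 mm; a glue stick (28 mm across) is fixed in the well at y = +38 mm and stands up to 96 mm above the desk.
- stand: Webcam stand, 2.2 kg, loose on the desk: round base of 130 mm diameter, upright black socket tube (39 mm outside, 45 mm at the flared collar on top), 115 mm high. Origin: centre of its underside, z up along the socket. The bore is 23 mm wide, flares to 29 mm at the rim; its floor is 18 mm above the desk, so with the middle mark at the rim the column's underside hangs 22 mm above that floor.
- collar_rim (a point): Centre of the socket's mouth, level with the rim, 115 mm above the desk.
- cam_lever (a joint): Angle of the cam lever, a grey ring round the socket tube, turning about the socket's vertical axis. 0 is open, 1.05 rad closed at its stop; starts at 0 to 0.12, grows counterclockwise seen from above, stays where left. It needs 2 to 8 N at the paddle; in the second half of its swing a brake shoe in the socket pushes the column aside by 1 or 2 mm and clamps it. The column may turn with the hand.
- paddle (a point): Middle of the lever's upright paddle, 26.5 mm from the socket's axis, 138.5 mm above the desk. The paddle is a plate 9 mm thick along its swing that spans 15.5 to 37.5 mm from the axis and 117 to 160 mm above the desk. At joint value 0 it points to the stand's own -x. A finger gripping the column low meets its flank when the hand turns about the column, and pushes the lever round.
- phone: Bystander: phone lying flat near the right edge, 73 x 150 x 9 mm, origin at the centre of its underside.
- eraser: Bystander: eraser, 21 x 44 x 13 mm, between stand and block, origin at the centre of its underside.
- charger: Bystander: black charger brick lying behind the work, 44 x 62 x 28 mm, origin at the centre of its underside.

How it is judged:
By the outcome, as a careful person would: the job done as asked, in the order asked, and still so for the second after the job is handed in, while the arm keeps its last pose, push and grip.
It also fails if it takes over 48 s, if anything falls off the work surface, if the arm or the gripper's body presses on something with over 40 N, if the wrist force passes 120 N, or if a joint passes its speed limit or range.

## Working session

There is one attempt and no reset: what is moved stays moved. The work goes in short steps, Python scripts to look and compute and a shell command to move; the robot and the scene stay as the last step left them, time stands still between calls to the robot, and variables do not carry over. Pictures are saved under pics/ and viewed, at most 10 in all, crops included, and the job is handed in when it is done.

```bash
mkdir -p pics; cat > h.py <<'E'
import numpy as np,cv2
from bench import ctrl
from scipy.spatial.transform import Rotation as R
def snap(n):
    s=ctrl.get_state();d=ctrl.get_image(n);return s,d
def P(d,s=None):
    if 'world_to_cam' in d: W=np.array(d['world_to_cam'])
    else:
        T=np.eye(4);T[:3,:3]=R.from_rotvec(s['tool_rot']).as_matrix();T[:3,3]=s['position']
        W=np.linalg.inv(T@np.array(d['hand_eye']))
    return np.array(d['K'])@W[:3]
def tri(Ps,uv):
    A=[]
    for p,(u,v) in zip(Ps,uv): A+=[u*p[2]-p[0],v*p[2]-p[1]]
    x=np.linalg.svd(np.array(A))[2][-1];return x[:3]/x[3]
def plane(p,uv,z):
    A=np.array([uv[0]*p[2]-p[0],uv[1]*p[2]-p[1]]);return np.linalg.solve(A[:,:2],-(A[:,2]*z+A[:,3]))
def proj(p,X): q=p@np.append(X,1);return q[:2]/q[2]
E
python3 - <<'E'
from h import *
s,a=snap('scene');_,b=snap('top')
print(s)
np.save('Ps.npy',P(a));np.save('Pt.npy',P(b))
cv2.imwrite('pics/a.png',cv2.resize(a['image'][:,:,::-1],(800,600),interpolation=cv2.INTER_CUBIC))
cv2.imwrite('pics/b.png',cv2.resize(b['image'][:,:,::-1],(800,600),interpolation=cv2.INTER_CUBIC))
cv2.imwrite('pics/a0.png',a['image'][:,:,::-1]);cv2.imwrite('pics/b0.png',b['image'][:,:,::-1])
E
```

```text
{'time': 0.0, 'joint_positions': array([ 1.13208438,  0.32181257, -0.07011363,  1.45165797,  0.02255844,
        1.37077561, -0.05691382]), 'qd': array([ 0.00144709, -0.00067529,  0.00072088,  0.00017343,  0.0019662 ,
       -0.00037345, -0.00037613]), 'joint_torque': array([-1.63025234e-04, -4.91294861e+01, -4.04138686e-01, -3.12529492e+01,
       -6.39822450e-02,  4.37844114e-02,  1.39444119e-04]), 'position': array([ 0.2841213 , -0.58401494,  0.22147703]), 'tool_rot': array([-3.05964299e+00, -7.04862702e-01,  7.29285567e-04]), 'ft_force': array([ 0.77148977, -1.06920052,  0.33572372]), 'torque': array([0.00174054, 0.02908783, 0.0052361 ]), 'grip_force': 0.0, 'grip_width': 1.001507722088653}
```

View pics/a.png

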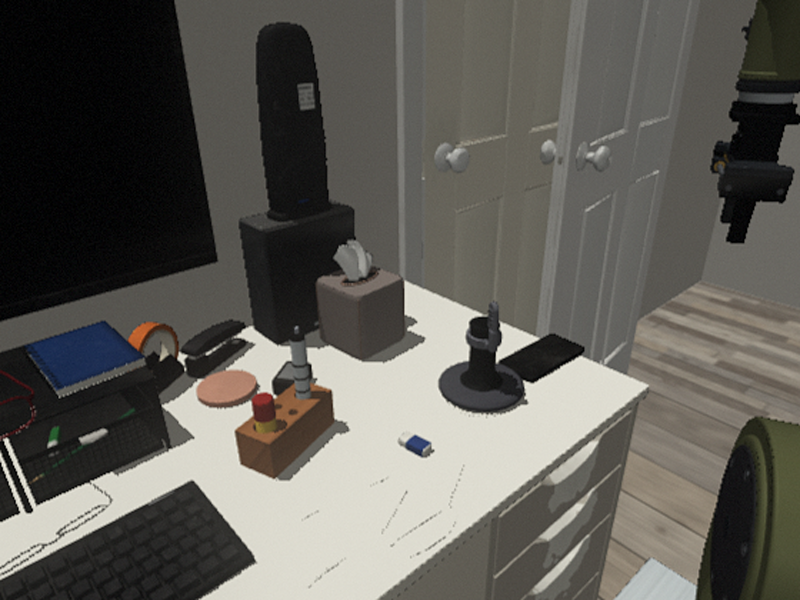

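View pics/b.png

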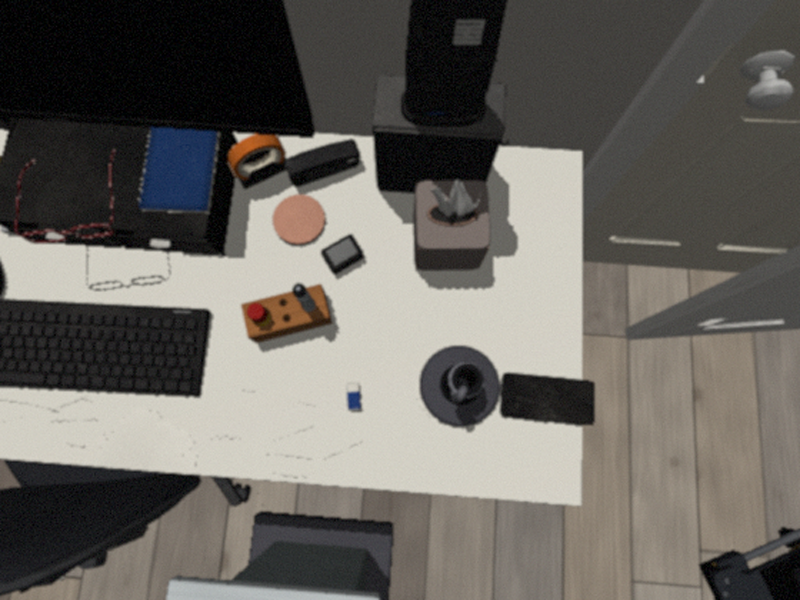

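The scene view shows the column's stud at about (296,328) and the socket's rim at about (483,325). In the top view the stud is at about (299,288) and the socket at about (465,380). I'll enlarge these areas.

```bash
python3 - <<'E'
from h import *
a=cv2.imread('pics/a0.png');b=cv2.imread('pics/b0.png')
def c(i,x,y):
    o=cv2.resize(i[y:y+60,x:x+80],(400,300),interpolation=cv2.INTER_CUBIC)
    o=cv2.convertScaleAbs(o,alpha=1.6)
    for k in range(0,80,10): cv2.putText(o,str(x+k),(k*5,8),0,.3,(0,255,0));cv2.line(o,(k*5,8),(k*5,14),(0,255,0))
    for k in range(10,60,10): cv2.putText(o,str(y+k),(0,k*5),0,.3,(0,255,0));cv2.line(o,(20,k*5),(26,k*5),(0,255,0))
    return o
cv2.imwrite('pics/c.png',np.vstack([np.hstack([c(a,170,225),c(a,300,205)]),np.hstack([c(b,170,190),c(b,285,235)])]))
E
```

```text
(no output)
```

View pics/c.png

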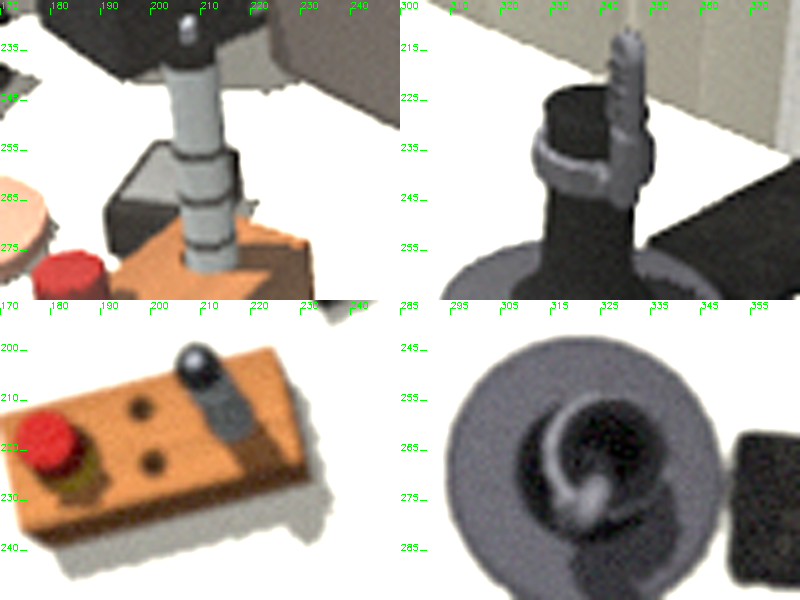

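Enlarged: stud tip is (208.6,202) in top and (207.4,228.4) in scene. The rim centre is about (327.4,265.6) in top and (338,226) in scene. The paddle top is (324.4,273) in top and (345.6,211) in scene.

```bash
python3 - <<'E'
from h import *
ps,pt=np.load('Ps.npy'),np.load('Pt.npy')
for n,u,v in [('stud',(207.4,228.4),(208.6,202)),('rim',(338,226),(327.4,265.6)),('paddle',(345.6,211),(324.4,273))]:
    X=tri([ps,pt],[u,v]);print(n,X.round(4),proj(ps,X),proj(pt,X))
print('stud plane',plane(pt,(208.6,202),.158),'rim',plane(pt,(327.4,265.6),.115),'base',plane(pt,(321.4,272.4),.008),'pad',plane(pt,(324.4,273),.16))
print('scene: stud',plane(ps,(207.4,228.4),.158))
for p in [(174,237),(231.5,226),(224.5,199.5),(170,213)]: print('blk',plane(pt,p,.055))
for p in [(182,214+4)]: print('glue',plane(pt,p,.096))
print('phone',plane(pt,(352,262),.009),plane(pt,(351,285),.009))
E
```

```text
stud [ 0.5766 -0.0147  0.158 ] [207.50435938 228.42408839] [208.53403636 201.93359737]
rim [ 0.4737 -0.2627  0.1127] [338.69480829 226.0475046 ] [327.01442493 265.05288402]
paddle [ 0.4525 -0.2537  0.1576] [345.1124241 210.9671236] [324.66907864 273.39095476]
stud plane [ 0.57652344 -0.01485696] rim [ 0.47238698 -0.26330002] base [ 0.46727393 -0.26290621] pad [ 0.45304026 -0.25293446]
scene: stud [ 0.57690092 -0.01465198]
blk [0.51597963 0.07214512]
blk [ 0.55042232 -0.05276369]
blk [ 0.61014058 -0.030735  ]
blk [0.56958065 0.08845866]
glue [0.55210413 0.04970964]
phone [ 0.49620878 -0.33168592] [ 0.44401096 -0.33110364]
```

```bash
cat >> h.py <<'E'
def go(x,y,z,yaw,s=None):
    "delta in tool axes to reach TCP xyz, tool down, tool-y at world angle yaw(deg)"
    s=s or ctrl.get_state();r0=R.from_rotvec(s['tool_rot'])
    t=np.radians(yaw);yd=np.array([np.cos(t),np.sin(t),0]);zd=np.array([0,0,-1.]);xd=np.cross(yd,zd)
    r1=R.from_matrix(np.array([xd,yd,zd]).T)
    print('xyz mm',(r0.inv().apply(np.array([x,y,z])-s['position'])*1000).round(1),'w deg',np.degrees((r0.inv()*r1).as_rotvec()).round(2))
def yawnow():
    s=ctrl.get_state();m=R.from_rotvec(s['tool_rot']).as_matrix()
    print('t',s['time'],'pos',s['position'].round(4),'yaw',np.degrees(np.arctan2(m[1,1],m[0,1])).round(2),'z',m[:,2].round(4),'q',s['joint_positions'].round(2),'F',s['ft_force'].round(1),s['grip_force'])
E
python3 -c "
from h import *
yawnow();go(.54,-.06,.26,-30)"
```

```text
t 0.1 pos [ 0.2841 -0.5841  0.2216] yaw -64.06 z [-8.0e-04  1.5e-03 -1.0e+00] q [ 1.13  0.32 -0.07  1.45  0.02  1.37 -0.06] F [-0.6  0.1 -0.1] 0.0
xyz mm [ 459.4 -359.4  -37.9] w deg [-1.000e-01 -2.000e-02 -3.406e+01]
```

```bash
T='{"x":0.459,"y":-0.359,"z":-0.038,"wx":-0.1,"wz":-34}'; python3 -m handwheel '[{"x":0.04,"y":-0.03,"z":-0.038,"wz":-5},{"x":0.459,"y":-0.359,"z":-0.038,"wx":-0.1,"wz":-34},{"x":0.459,"y":-0.359,"z":-0.038,"wx":-0.1,"wz":-34},{"x":0.459,"y":-0.359,"z":-0.038,"wx":-0.1,"wz":-34},{"x":0.459,"y":-0.359,"z":-0.038,"wx":-0.1,"wz":-34},{"x":0.459,"y":-0.359,"z":-0.038,"wx":-0.1,"wz":-34},{"x":0.459,"y":-0.359,"z":-0.038,"wx":-0.1,"wz":-34},{"x":0.459,"y":-0.359,"z":-0.038,"wx":-0.1,"wz":-34},{"x":0.459,"y":-0.359,"z":-0.038,"wx":-0.1,"wz":-34},{"x":0.459,"y":-0.359,"z":-0.038,"wx":-0.1,"wz":-34}]' 0.06 30; python3 -c "
from h import *
yawnow();go(.54,-.06,.26,-30)"
```

```text
t 0.1 pos [ 0.2841 -0.5841  0.2216] yaw -64.06 z [-8.0e-04  1.5e-03 -1.0e+00] q [ 1.13  0.32 -0.07  1.45  0.02  1.37 -0.06] F [-0.6  0.1 -0.1] 0.0
xyz mm [ 459.4 -359.4  -37.9] w deg [-1.000e-01 -2.000e-02 -3.406e+01]invalid input at $[0]: expected keys x, y, z, wx, wy, wz
```

```bash
python3 -m handwheel '[{"x":0.04,"y":-0.03,"z":-0.038,"wx":0,"wy":0,"wz":-5},{"x":0.459,"y":-0.359,"z":-0.038,"wx":0,"wy":0,"wz":-34},{"x":0.459,"y":-0.359,"z":-0.038,"wx":0,"wy":0,"wz":-34},{"x":0.459,"y":-0.359,"z":-0.038,"wx":0,"wy":0,"wz":-34},{"x":0.459,"y":-0.359,"z":-0.038,"wx":0,"wy":0,"wz":-34},{"x":0.459,"y":-0.359,"z":-0.038,"wx":0,"wy":0,"wz":-34},{"x":0.459,"y":-0.359,"z":-0.038,"wx":0,"wy":0,"wz":-34},{"x":0.459,"y":-0.359,"z":-0.038,"wx":0,"wy":0,"wz":-34},{"x":0.459,"y":-0.359,"z":-0.038,"wx":0,"wy":0,"wz":-34},{"x":0.459,"y":-0.359,"z":-0.038,"wx":0,"wy":0,"wz":-34}]' 0.06 30; python3 -c "
from h import *
yawnow();go(.54,-.06,.26,-30)"
```

```text
time: 0.93
position: [0.4638, -0.2159, 0.2563]
tool_rot: [2.722, 1.569, -0.001]
ft_force: [0.7, 0.7, -0.3]
grip_width: 0.692
grip_force: 0.0
t 0.9333 pos [ 0.4638 -0.2159  0.2563] yaw -30.07 z [-3.e-04 -4.e-04 -1.e+00] q [ 0.8   0.03 -0.42  1.72  0.01  1.39 -0.15] F [ 0.7  0.7 -0.3] 0.0
xyz mm [173.1 -12.2  -3.7] w deg [-0.01  0.03 -0.07]
```

```bash
python3 -m handwheel '[{"x":0,"y":0,"z":0,"wx":0,"wy":0,"wz":0},{"x":0,"y":0,"z":0,"wx":0,"wy":0,"wz":0},{"x":0,"y":0,"z":0,"wx":0,"wy":0,"wz":0}]' >/dev/null; python3 - <<'E'
from h import *
yawnow()
s,d=snap('wrist');np.save('P1.npy',P(d,s));cv2.imwrite('pics/w1.png',cv2.resize(d['image'][:,:,::-1],(800,600),interpolation=cv2.INTER_CUBIC))
C=np.linalg.inv(np.vstack([np.linalg.inv(d['K'])@P(d,s),[0,0,0,1]]));print(C.round(3))
for X in [(.471,-.263,.115),(.577,-.015,.158)]: print(proj(P(d,s),X))
go(.54,-.06,.26,-30)
E
```

```text
t 1.1833 pos [ 0.4632 -0.2182  0.2562] yaw -30.04 z [-9.e-04 -5.e-04 -1.e+00] q [ 0.8   0.03 -0.42  1.72  0.01  1.39 -0.15] F [-0.3 -0.8  0.4] 0.0
[[ 0.865 -0.483 -0.132  0.5  ]
 [-0.501 -0.835 -0.228 -0.157]
 [-0.     0.263 -0.965  0.417]
 [ 0.     0.     0.     1.   ]]
[309.99975943 234.24918294]
[ 277.05608843 -114.46638279]
xyz mm [176.4 -13.2  -4. ] w deg [-0.04  0.04 -0.15]
```

View pics/w1.png

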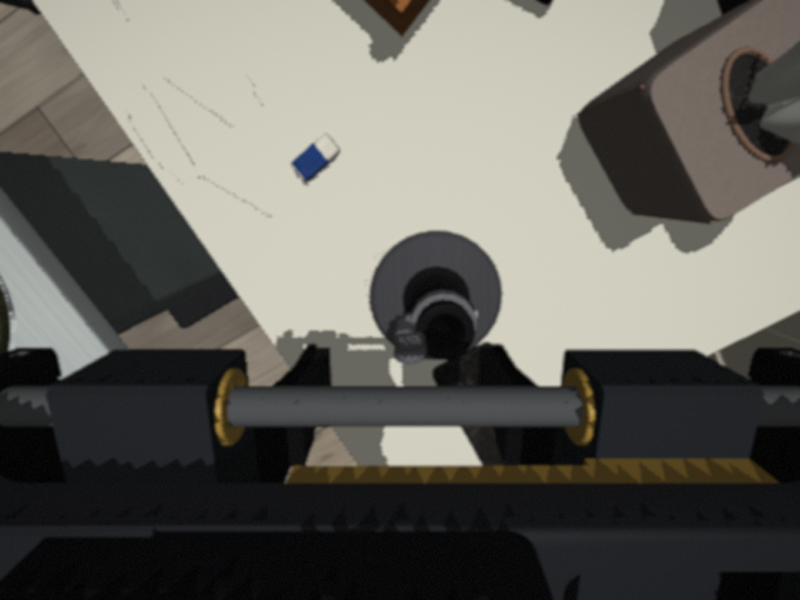

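The wrist view shows the socket mouth centred at (443,328), the paddle top at about (407,338), and nothing in the way. I'll carry on to the column.

```bash
python3 -m handwheel '[{"x":0.176,"y":-0.013,"z":-0.004,"wx":0,"wy":0,"wz":0},{"x":0.176,"y":-0.013,"z":-0.004,"wx":0,"wy":0,"wz":0},{"x":0.176,"y":-0.013,"z":-0.004,"wx":0,"wy":0,"wz":0},{"x":0.176,"y":-0.013,"z":-0.004,"wx":0,"wy":0,"wz":0},{"x":0.176,"y":-0.013,"z":-0.004,"wx":0,"wy":0,"wz":0},{"x":0.176,"y":-0.013,"z":-0.004,"wx":0,"wy":0,"wz":0},{"x":0.176,"y":-0.013,"z":-0.004,"wx":0,"wy":0,"wz":0},{"x":0.176,"y":-0.013,"z":-0.004,"wx":0,"wy":0,"wz":0}]' >/dev/null; python3 - <<'E'
from h import *
yawnow()
p1=np.load('P1.npy');ps,pt=np.load('Ps.npy'),np.load('Pt.npy')
print('rim',plane(p1,(310,229.6),.115),tri([pt,p1],[(327.4,265.6),(310,229.6)]),'pad',plane(p1,(285,236),.16),tri([ps,pt,p1],[(345.6,211),(324.4,273),(285,236)]))
s,d=snap('wrist');np.save('P2.npy',P(d,s))
i=d['image'][:,:,::-1];u,v=map(int,proj(P(d,s),(.577,-.015,.158)));print(u,v)
x0=max(0,min(560-133,u-66));y0=max(0,min(320,v-50));print(x0,y0)
cv2.imwrite('pics/w2.png',cv2.resize(i[y0:y0+100,x0:x0+133],(798,600),interpolation=cv2.INTER_CUBIC))
E
```

```text
t 1.9 pos [ 0.5398 -0.0622  0.26  ] yaw -30.3 z [-0.0012 -0.0011 -1.    ] q [ 0.6   0.11 -0.58  1.64  0.06  1.41 -0.51] F [-0.5 -0.3 -0.7] 0.0
rim [ 0.47348425 -0.25846873] [ 0.47332025 -0.26446321  0.10032631] pad [ 0.45498922 -0.2373877 ] [ 0.45221998 -0.24989665  0.15723986]
291 144
225 94
```

View pics/w2.png

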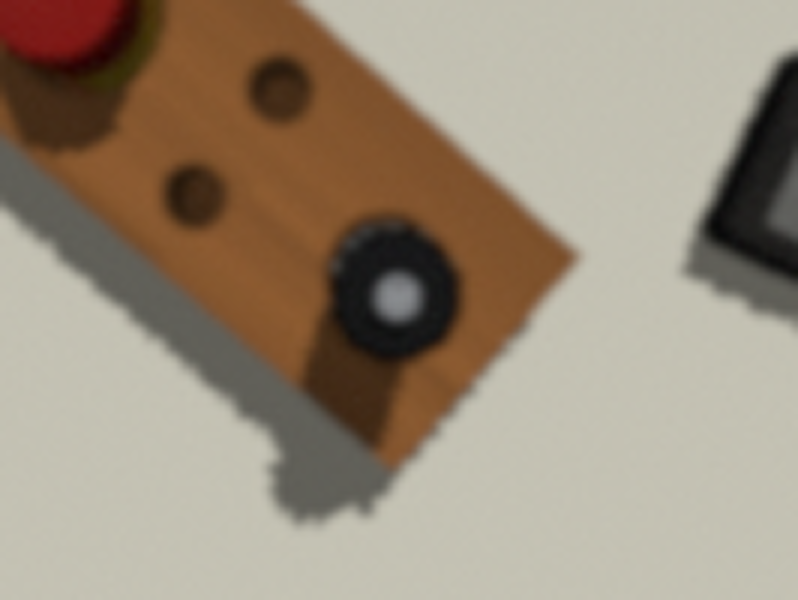

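The stud is at crop (398,297), which is pixel (291.3,143.5) and matches the prediction, so the column is at (0.577,-0.015). Next I align over it, descend and grip.

```bash
python3 -c "
from h import *
go(.576,-.0155,.20,-30);go(.576,-.0155,.096,-30)"
```

```text
xyz mm [58.7  7.7 60. ] w deg [-0.02  0.08 -0.32]
xyz mm [ 58.8   7.7 164. ] w deg [-0.02  0.08 -0.32]
```

```bash
python3 -m handwheel '[{"x":0.035,"y":0.005,"z":0.02,"wx":0,"wy":0,"wz":0},{"x":0.0587,"y":0.0077,"z":0.04,"wx":0,"wy":0,"wz":0},{"x":0.0587,"y":0.0077,"z":0.06,"wx":0,"wy":0,"wz":0},{"x":0.0587,"y":0.0077,"z":0.06,"wx":0,"wy":0,"wz":0},{"x":0.0587,"y":0.0077,"z":0.085,"wx":0,"wy":0,"wz":0},{"x":0.0587,"y":0.0077,"z":0.11,"wx":0,"wy":0,"wz":0},{"x":0.0587,"y":0.0077,"z":0.135,"wx":0,"wy":0,"wz":0},{"x":0.0587,"y":0.0077,"z":0.155,"wx":0,"wy":0,"wz":0},{"x":0.0587,"y":0.0077,"z":0.164,"wx":0,"wy":0,"wz":0},{"x":0.0587,"y":0.0077,"z":0.164,"wx":0,"wy":0,"wz":0}]' ; python3 -c "
from h import *
yawnow();go(.576,-.0155,.096,-30)"
```

```text
time: 2.78
position: [0.575, -0.0146, 0.095]
tool_rot: [-2.723, -1.565, 0.006]
ft_force: [0.2, -0.1, -0.0]
grip_width: 0.686
grip_force: 0.0
t 2.7833 pos [ 0.575  -0.0146  0.095 ] yaw -30.24 z [-3.7e-03 -8.0e-04 -1.0e+00] q [ 0.49  0.32 -0.6   1.77  0.2   1.11 -0.7 ] F [ 0.2 -0.1 -0. ] 0.0
xyz mm [-0.3  1.3 -1. ] w deg [-0.16  0.15 -0.24]
```

```bash
python3 -m handwheel '[{"x":0,"y":0,"z":0,"wx":0,"wy":0,"wz":0},{"x":0,"y":0,"z":0,"wx":0,"wy":0,"wz":0},{"x":0,"y":0,"z":0,"wx":0,"wy":0,"wz":0},{"x":0,"y":0,"z":0,"wx":0,"wy":0,"wz":0},{"x":0,"y":0,"z":0,"wx":0,"wy":0,"wz":0},{"x":0,"y":0,"z":0,"wx":0,"wy":0,"wz":0},{"x":0,"y":0,"z":0,"wx":0,"wy":0,"wz":0},{"x":0,"y":0,"z":0,"wx":0,"wy":0,"wz":0}]' 0.01 35; python3 -c "
from h import *
yawnow()"
```

```text
time: 3.45
position: [0.5767, -0.0122, 0.0967]
tool_rot: [2.721, 1.569, 0.0]
ft_force: [0.7, -0.2, 0.2]
grip_width: 0.223
grip_force: 35.0
t 3.45 pos [ 0.5767 -0.0122  0.0967] yaw -30.05 z [ 4.e-04 -2.e-04 -1.e+00] q [ 0.49  0.32 -0.6   1.77  0.2   1.11 -0.7 ] F [ 0.7 -0.2  0.2] 34.99949046294205
```

```bash
python3 -m handwheel '[{"x":0,"y":0,"z":-0.008,"wx":0,"wy":0,"wz":0},{"x":0,"y":0,"z":-0.02,"wx":0,"wy":0,"wz":0},{"x":0,"y":0,"z":-0.034,"wx":0,"wy":0,"wz":0},{"x":0,"y":0,"z":-0.048,"wx":0,"wy":0,"wz":0},{"x":0,"y":0,"z":-0.065,"wx":0,"wy":0,"wz":0},{"x":0,"y":0,"z":-0.09,"wx":0,"wy":0,"wz":0},{"x":0,"y":0,"z":-0.12,"wx":0,"wy":0,"wz":0},{"x":0,"y":0,"z":-0.15,"wx":0,"wy":0,"wz":0},{"x":0,"y":0,"z":-0.18,"wx":0,"wy":0,"wz":0},{"x":0,"y":0,"z":-0.18,"wx":0,"wy":0,"wz":0}]' ; python3 - <<'E'
from h import *
yawnow();go(.49,-.21,.28,-90)
p1=np.load('P1.npy');ps,pt=np.load('Ps.npy'),np.load('Pt.npy')
for X in [(.472,-.262,.115),(.4695,-.262,.115),(.4725,-.262,.115)]:
    print([proj(p,X).round(1) for p in (ps,pt,p1)])
E
```

```text
time: 4.28
position: [0.5795, -0.0114, 0.2844]
tool_rot: [2.716, 1.567, 0.015]
ft_force: [0.9, 0.1, -0.9]
grip_width: 0.22
grip_force: 35.0
t 4.2833 pos [ 0.5795 -0.0114  0.2844] yaw -30.03 z [ 1.130e-02 -9.000e-04 -9.999e-01] q [ 0.52  0.19 -0.62  1.53  0.11  1.45 -0.63] F [ 0.9  0.1 -0.9] 34.99952987884171
xyz mm [-216.8   21.9    3.6] w deg [ 0.39 -0.56 59.97]
[array([339.1, 225.5]), array([326.8, 265.7]), array([310.4, 233. ])]
[array([340.1, 225.9]), array([326.7, 267. ]), array([308.3, 234.1])]
[array([339. , 225.4]), array([326.8, 265.5]), array([310.8, 232.8])]
```

```bash
python3 -m handwheel '[{"x":-0.02,"y":0.002,"z":0,"wx":0,"wy":0,"wz":6},{"x":-0.05,"y":0.005,"z":0,"wx":0,"wy":0,"wz":13},{"x":-0.08,"y":0.008,"z":0,"wx":0,"wy":0,"wz":20},{"x":-0.11,"y":0.011,"z":0,"wx":0,"wy":0,"wz":27},{"x":-0.14,"y":0.014,"z":0,"wx":0,"wy":0,"wz":34},{"x":-0.17,"y":0.017,"z":0,"wx":0,"wy":0,"wz":41},{"x":-0.19,"y":0.019,"z":0,"wx":0,"wy":0,"wz":48},{"x":-0.21,"y":0.022,"z":0,"wx":0,"wy":0,"wz":55},{"x":-0.217,"y":0.022,"z":0,"wx":0,"wy":0,"wz":60},{"x":-0.217,"y":0.022,"z":0,"wx":0,"wy":0,"wz":60}]' >/dev/null;python3 -m handwheel '[{"x":0,"y":0,"z":0,"wx":0,"wy":0,"wz":0},{"x":0,"y":0,"z":0,"wx":0,"wy":0,"wz":0},{"x":0,"y":0,"z":0,"wx":0,"wy":0,"wz":0},{"x":0,"y":0,"z":0,"wx":0,"wy":0,"wz":0}]' >/dev/null; python3 - <<'E'
from h import *
yawnow()
s,d=snap('wrist');np.save('P3.npy',P(d,s));_,a=snap('scene');yawnow()
s=ctrl.get_state();X=s['position'];print([proj(P(a),X+[0,0,k]) for k in (-.086,.054)],[proj(P(d,s),X+[0,0,k]) for k in (-.086,.019)],proj(P(d,s),(.472,-.262,.115)))
i=cv2.resize(d['image'][:,:,::-1],(560,420));j=a['image'][150:270,260:420,::-1]
w=d['image'][130:310,210:360,::-1]
def g(o,x,y,f):
    o=cv2.convertScaleAbs(cv2.resize(o,None,fx=f,fy=f,interpolation=cv2.INTER_CUBIC),alpha=1.5)
    for k in range(0,o.shape[1],int(20*f)): cv2.putText(o,str(int(x+k/f)),(k,8),0,.3,(0,255,0));cv2.line(o,(k,8),(k,14),(0,255,0))
    for k in range(int(20*f),o.shape[0],int(20*f)): cv2.putText(o,str(int(y+k/f)),(0,k),0,.3,(0,255,0));cv2.line(o,(20,k),(26,k),(0,255,0))
    return o
A=g(a['image'][150:270,280:378,::-1],280,150,5)
B=g(d['image'][130:280,210:308,::-1],210,130,4)
cv2.imwrite('pics/d.png',np.hstack([A[:600,:400],B[:600,:400]])[:600])
cv2.imwrite('pics/w3.png',i)
E
```

```text
t 5.45 pos [ 0.4874 -0.2098  0.2766] yaw -89.88 z [ 1.e-04  1.e-04 -1.e+00] q [ 0.74  0.06 -0.4   1.65  0.02  1.43 -1.23] F [ 0.3  0.2 -2. ] 34.99929156736471
t 5.55 pos [ 0.4872 -0.2102  0.2765] yaw -89.94 z [ 0.  0. -1.] q [ 0.74  0.06 -0.4   1.65  0.02  1.43 -1.23] F [-1.3 -0.  -1.1] 34.99934839666821
[array([317.48755351, 196.65482368]), array([319.73404169, 124.0731089 ])] [array([282.00579552, 218.20915939]), array([281.51215421, 275.2584783 ])] [329.05790508 212.31444024]
```

View pics/w3.png

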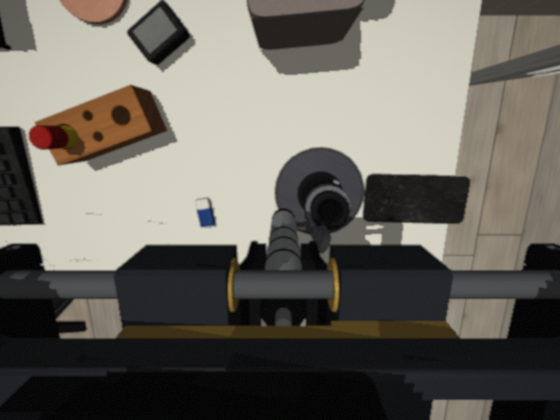

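View pics/d.png

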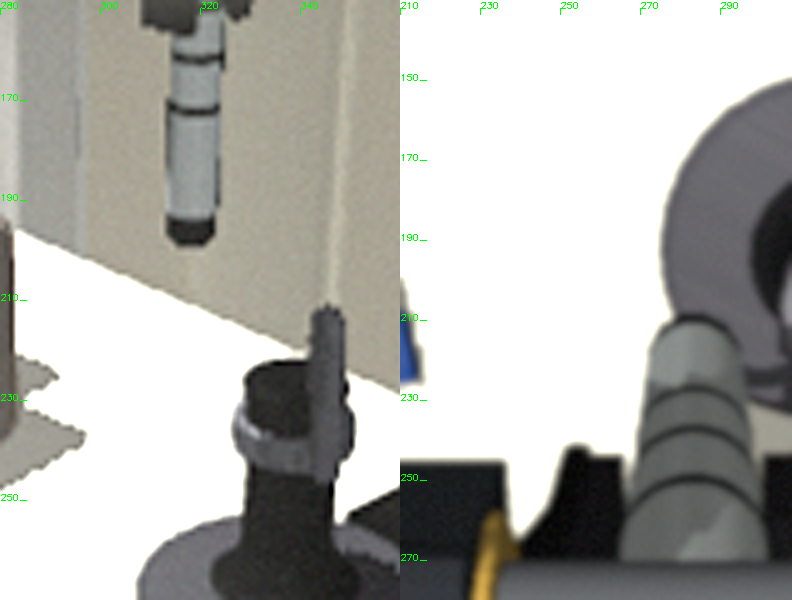

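Wrist view: the column hangs plumb between the fingers, with the socket mouth at about (329,209). The enlargement gives the column's underside at about (318,198) in scene, and the rings are visible in both views. I'll fit the column and rim together, allowing a small bias per camera.

```bash
python3 - <<'E'
from h import *
from scipy.optimize import least_squares
ps,pt,p1,p3=[np.load(f'P{k}.npy') for k in 'st13']
t=np.array([.4873,-.2100,.2765]);a=np.linspace(0,2*np.pi,73)
def circ(p,c,r): 
    X=np.array(c)[:,None]+np.array([r*np.cos(a),r*np.sin(a),0*a]);q=p@np.vstack([X,np.ones(73)]);return q[:2]/q[2]
sc=[(0,(318,199)),(55,(318.6,172.2)),(75,(319.4,162.4))]     # lowest apex
wr=[(0,(283.8,209)),(55,(283.6,227)),(75,(283.6,237.5)),(95,(284,250))] # uppermost apex
def f(v):
    xb,tx,ty,zb,dy,rx,ry,bs0,bs1,bw0,bw1,bt0,bt1=v;bs=np.array([bs0,bs1]);bw=np.array([bw0,bw1]);bt=np.array([bt0,bt1]);e=[]
    C=lambda h:np.array([xb+tx*(h/1e3-.1),t[1]+dy+ty*(h/1e3-.1),zb+h/1e3])
    for h,o in sc:
        q=circ(ps,C(h),.01);e+=list(np.array([q[0].mean(),q[1].max()])+bs-o)
    for h,o in wr:
        q=circ(p3,C(h),.01);e+=list(np.array([q[0].mean(),q[1].min()])+bw-o)
    r=np.array([rx,ry,.115]);q=circ(ps,r,.0225)
    e+=[q[0].min()+bs0-328.6,q[1].min()+bs1-222]
    e+=list(proj(p3,r)+bw-(329.3,209.5))+list(proj(p1,r)+bw-(310,229.6))+list(proj(pt,r)+bt-(327.4,265.6))
    e+=list(np.array([bs0,bs1,bw0,bw1,bt0,bt1])/2)+[dy/.001,tx/.03,ty/.01,(zb-.1905)/.001]
    return np.array(e)
r=least_squares(f,[.4873,0,0,.19,0,.472,-.262]+[0]*6,x_scale=[.01,.1,.1,.01,.01,.01,.01]+[1]*6)
np.set_printoptions(suppress=True)
print(r.x.round(4),r.cost);print((r.fun).round(1))
J=np.linalg.inv(r.jac.T@r.jac);print(np.sqrt(np.diag(J))[:7].round(4))
E
```

```text
[ 0.4861  0.0192  0.0005  0.1907 -0.0005  0.4719 -0.261  -0.1118  0.7543
  0.6512 -2.37    0.9277 -0.1196] 3.761314854113098
[ 0.6  0.8  0.5  0.1 -0.2 -0.6 -0.2 -0.9  0.   0.6  0.   0.  -0.4 -0.2
 -0.9 -0.6 -0.1  0.7  0.5  0.3 -0.2  0.  -0.1  0.4  0.3 -1.2  0.5 -0.1
 -0.5  0.6  0.1  0.2]
[0.0009 0.0103 0.0073 0.0009 0.0006 0.0012 0.0012]
```

```bash
python3 - <<'E'
from h import *
ps,pt,p1,p3=[np.load(f'P{k}.npy') for k in 'st13']
B=[(-.1,.75),(.93,-.1),(.65,-2.4),(.65,-2.4)]
for th in range(130,171,10):
    a=np.radians(th)
    for r in (.0265,.0375): print(th,r,[(proj(p,(.4719+r*np.cos(a),-.261+r*np.sin(a),.16))+b).round(1) for p,b in zip((ps,pt,p1,p3),B)])
go(.4719+.001,-.2610+.0005,.28,-82)
w=cv2.imread('pics/w3.png')
w1=cv2.imread('pics/w1.png');b0=cv2.imread('pics/b0.png')
f=lambda i,s:cv2.convertScaleAbs(cv2.resize(i,(s,s),interpolation=cv2.INTER_CUBIC),alpha=1.8)
cv2.imwrite('pics/e.png',np.hstack([f(w1[290:370,380:460],400),f(b0[250:290,305:345],400)]))
E
```

```text
130 0.0265 [array([339.8, 212.2]), array([319. , 271.5]), array([287.4, 236.7]), array([314.4, 239.1])]
130 0.0375 [array([339.8, 214.7]), array([314.4, 274.8]), array([275.9, 232.7]), array([305.6, 245.9])]
140 0.0265 [array([342.2, 212.3]), array([320.6, 273.3]), array([286. , 241.3]), array([317.7, 242.2])]
140 0.0375 [array([343.2, 214.7]), array([316.7, 277.4]), array([274.1, 239.3]), array([310.2, 250.2])]
150 0.0265 [array([344.5, 212.1]), array([322.5, 274.8]), array([285.6, 246. ]), array([321.4, 244.8])]
150 0.0375 [array([346.5, 214.5]), array([319.4, 279.6]), array([273.5, 246.1]), array([315.5, 253.8])]
160 0.0265 [array([346.7, 211.8]), array([324.7, 276. ]), array([286. , 250.7]), array([325.6, 246.6])]
160 0.0375 [array([349.6, 214. ]), array([322.4, 281.3]), array([274.2, 252.7]), array([321.4, 256.4])]
170 0.0265 [array([348.6, 211.3]), array([327. , 276.8]), array([287.3, 255.3]), array([330.1, 247.8])]
170 0.0375 [array([352.4, 213.3]), array([325.7, 282.5]), array([276.1, 259.1]), array([327.7, 257.9])]
xyz mm [-14.4  50.3  -3.5] w deg [-0.   -0.   -7.94]
```

View pics/e.png

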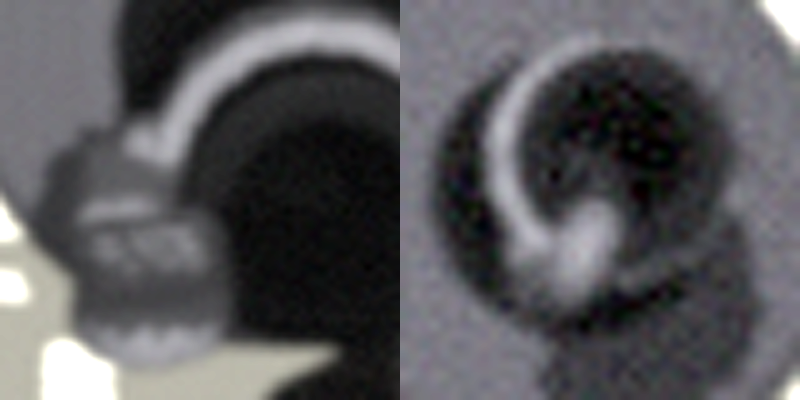

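The paddle top is at (287.7,250.6) in wrist and (323.7,274.5) in top, so the paddle points at about 155°. Now I move over the socket with the fingers at yaw -95° and stop just above the rim.

```bash
python3 -c "
from h import *
go(.474,-.2605,.2765,-95)
pt=np.load('Pt.npy');print('tissue',plane(pt,(318,140),.17),plane(pt,(315,188),0))"
```

```text
xyz mm [-13.3  50.3   0. ] w deg [-0.   -0.    5.06]
tissue [ 0.72091061 -0.2258084 ] [ 0.66927084 -0.23821719]
```

```bash
python3 -m handwheel '[{"x":-0.004,"y":0.015,"z":0,"wx":0,"wy":0,"wz":1.5},{"x":-0.009,"y":0.035,"z":0,"wx":0,"wy":0,"wz":3.5},{"x":-0.0133,"y":0.05,"z":0,"wx":0,"wy":0,"wz":5},{"x":-0.0133,"y":0.05,"z":0,"wx":0,"wy":0,"wz":5},{"x":-0.0133,"y":0.05,"z":0.01,"wx":0,"wy":0,"wz":5},{"x":-0.0133,"y":0.05,"z":0.025,"wx":0,"wy":0,"wz":5},{"x":-0.0133,"y":0.05,"z":0.04,"wx":0,"wy":0,"wz":5},{"x":-0.0133,"y":0.05,"z":0.055,"wx":0,"wy":0,"wz":5},{"x":-0.0133,"y":0.05,"z":0.063,"wx":0,"wy":0,"wz":5},{"x":-0.0133,"y":0.05,"z":0.063,"wx":0,"wy":0,"wz":5}]' >/dev/null;python3 -m handwheel '[{"x":0,"y":0,"z":0,"wx":0,"wy":0,"wz":0},{"x":0,"y":0,"z":0,"wx":0,"wy":0,"wz":0}]' >/dev/null; python3 - <<'E'
from h import *
yawnow()
s,d=snap('wrist');_,a=snap('scene');yawnow()
def g(o,x,y,f):
    o=cv2.convertScaleAbs(cv2.resize(o,None,fx=f,fy=f,interpolation=cv2.INTER_CUBIC),alpha=2.2)
    for k in range(0,o.shape[1],int(20*f)): cv2.putText(o,str(int(x+k/f)),(k,8),0,.3,(0,255,0));cv2.line(o,(k,8),(k,14),(0,255,0))
    for k in range(int(20*f),o.shape[0],int(20*f)): cv2.putText(o,str(int(y+k/f)),(0,k),0,.3,(0,255,0));cv2.line(o,(20,k),(26,k),(0,255,0))
    return o
cv2.imwrite('pics/f.png',np.hstack([g(a['image'][170:260,310:376,::-1],310,170,6)[:,:396],g(d['image'][180:280,240:306,::-1],240,180,6)[:540,:396]]))
go(.474,-.2605,.1258,-95)
E
```

```text
t 6.55 pos [ 0.4741 -0.2611  0.2143] yaw -95.05 z [ 1.2e-03 -6.0e-04 -1.0e+00] q [ 0.78  0.11 -0.35  1.72  0.04  1.31 -1.24] F [-0.3  1.2 -0.7] 34.99939979519695
t 6.65 pos [ 0.4742 -0.2612  0.2145] yaw -95.05 z [ 0.0016 -0.001  -1.    ] q [ 0.78  0.11 -0.35  1.72  0.04  1.31 -1.24] F [ 0.3  0.5 -1.1] 34.99944440787658
xyz mm [-0.4 -0.7 88.7] w deg [ 0.05 -0.1  -0.05]
```

View pics/f.png

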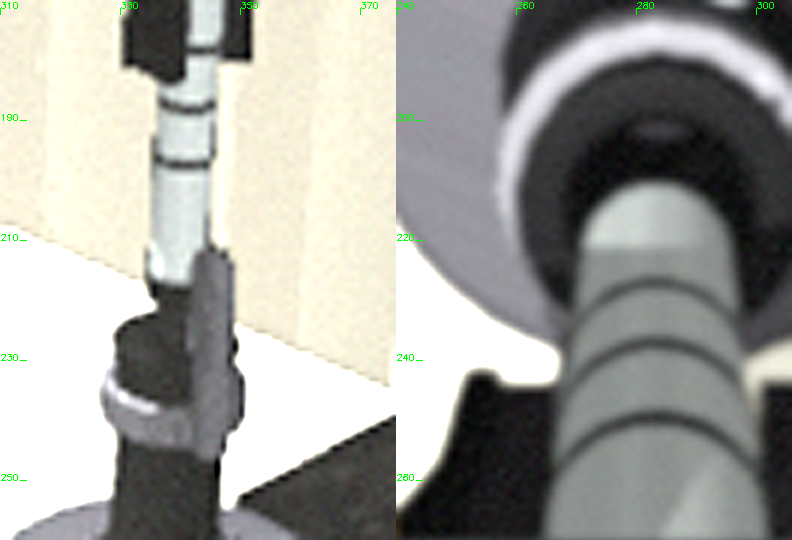

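Both views show the column's lower end centred in the socket mouth: scene column at crop x≈176 against collar ≈175, wrist 655 against 658. Next I insert it partway and check the forces.

```bash
python3 -m handwheel '[{"x":0,"y":0,"z":0.006,"wx":0,"wy":0,"wz":0},{"x":0,"y":0,"z":0.012,"wx":0,"wy":0,"wz":0},{"x":0,"y":0,"z":0.018,"wx":0,"wy":0,"wz":0},{"x":0,"y":0,"z":0.024,"wx":0,"wy":0,"wz":0},{"x":0,"y":0,"z":0.03,"wx":0,"wy":0,"wz":0},{"x":0,"y":0,"z":0.03,"wx":0,"wy":0,"wz":0}]';python3 -m handwheel '[{"x":0,"y":0,"z":0.006,"wx":0,"wy":0,"wz":0},{"x":0,"y":0,"z":0.012,"wx":0,"wy":0,"wz":0},{"x":0,"y":0,"z":0.018,"wx":0,"wy":0,"wz":0},{"x":0,"y":0,"z":0.024,"wx":0,"wy":0,"wz":0},{"x":0,"y":0,"z":0.03,"wx":0,"wy":0,"wz":0},{"x":0,"y":0,"z":0.03,"wx":0,"wy":0,"wz":0}]'
```

```text
time: 7.15
position: [0.473, -0.261, 0.1818]
tool_rot: [-3.138, 0.139, 0.002]
ft_force: [0.5, -0.1, -2.3]
grip_width: 0.218
grip_force: 35.0
time: 7.65
position: [0.4731, -0.261, 0.152]
tool_rot: [-3.138, 0.139, 0.002]
ft_force: [0.1, -0.6, -2.1]
grip_width: 0.219
grip_force: 35.0
```

```bash
python3 -m handwheel '[{"x":0,"y":0,"z":0.006,"wx":0,"wy":0,"wz":0},{"x":0,"y":0,"z":0.012,"wx":0,"wy":0,"wz":0},{"x":0,"y":0,"z":0.018,"wx":0,"wy":0,"wz":0},{"x":0,"y":0,"z":0.024,"wx":0,"wy":0,"wz":0},{"x":0,"y":0,"z":0.026,"wx":0,"wy":0,"wz":0},{"x":0,"y":0,"z":0.026,"wx":0,"wy":0,"wz":0},{"x":0,"y":0,"z":0.026,"wx":0,"wy":0,"wz":0}]'>/dev/null; python3 - <<'E'
from h import *
yawnow()
s,d=snap('wrist');_,a=snap('scene');yawnow()
def g(o,x,y,f):
    o=cv2.convertScaleAbs(cv2.resize(o,None,fx=f,fy=f,interpolation=cv2.INTER_CUBIC),alpha=2.2)
    for k in range(0,o.shape[1],int(20*f)): cv2.putText(o,str(int(x+k/f)),(k,8),0,.3,(0,255,0));cv2.line(o,(k,8),(k,14),(0,255,0))
    for k in range(int(20*f),o.shape[0],int(20*f)): cv2.putText(o,str(int(y+k/f)),(0,k),0,.3,(0,255,0));cv2.line(o,(20,k),(26,k),(0,255,0))
    return o
cv2.imwrite('pics/g.png',np.hstack([g(a['image'][180:255,310:376,::-1],310,180,6)[:,:396],g(d['image'][190:265,240:306,::-1],240,190,6)[:450,:396]]))
p=P(d,s);A=np.linspace(0,2*np.pi,73);c=(s['position'][0]-.0015,s['position'][1])
for r,z in [(.01,.115),(.0145,.115),(.0225,.115),(.01,.135)]:
    for nm,pp,fn in (('w',p,np.min),('s',P(a),np.max)):
        q=np.array([proj(pp,(c[0]+r*np.cos(k),c[1]+r*np.sin(k),z)) for k in A]);print(nm,r,z,q[:,0].mean().round(1),q[:,1].min().round(1),q[:,1].max().round(1))
E
```

```text
t 8.2333 pos [ 0.4735 -0.2609  0.1274] yaw -95.06 z [-4.e-04  3.e-04 -1.e+00] q [ 0.78  0.18 -0.35  1.83  0.07  1.14 -1.26] F [ 0.3 -0.2 -1.8] 34.99926390708424
t 8.3333 pos [ 0.4737 -0.2609  0.1277] yaw -95.05 z [ 2.e-04 -0.e+00 -1.e+00] q [ 0.78  0.18 -0.35  1.83  0.07  1.14 -1.26] F [ 0.1 -0.1 -0.4] 34.99930228572339
w 0.01 0.115 282.0 238.8 268.9
s 0.01 0.115 338.7 223.4 227.9
w 0.0145 0.115 282.0 231.8 275.5
s 0.0145 0.115 338.7 222.4 229.0
w 0.0225 0.115 282.0 219.0 286.9
s 0.0225 0.115 338.7 220.7 230.8
w 0.01 0.135 281.9 251.5 284.7
s 0.01 0.135 339.3 214.8 219.2
```

View pics/g.png

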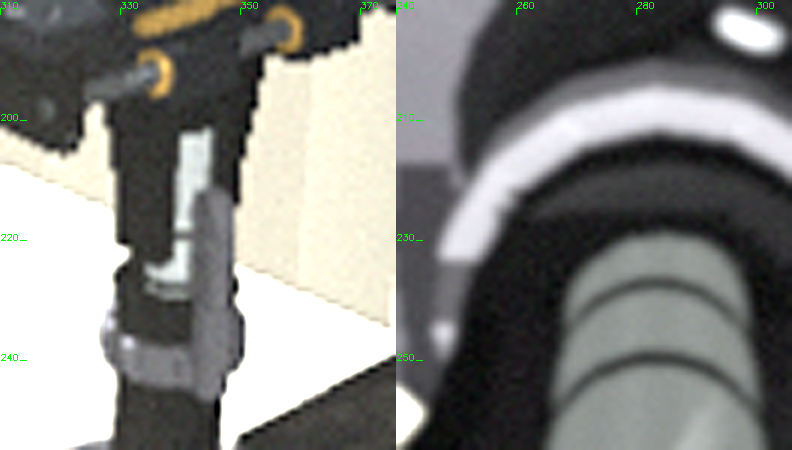

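The middle ring is at scene (339,228.7) and wrist y 237, which puts it about 1 mm above the rim. I'll lower it 1 mm and start the turn, watching forces.

```bash
python3 -m handwheel '[{"x":0,"y":0,"z":0.001,"wx":0,"wy":0,"wz":0},{"x":0,"y":0,"z":0.001,"wx":0,"wy":0,"wz":0},{"x":0,"y":0,"z":0.001,"wx":0,"wy":0,"wz":-3},{"x":0,"y":0,"z":0.001,"wx":0,"wy":0,"wz":-6},{"x":0,"y":-0.0002,"z":0.001,"wx":0,"wy":0,"wz":-9},{"x":0,"y":-0.0002,"z":0.001,"wx":0,"wy":0,"wz":-12},{"x":0,"y":-0.0003,"z":0.001,"wx":0,"wy":0,"wz":-15},{"x":0,"y":-0.0003,"z":0.001,"wx":0,"wy":0,"wz":-18},{"x":0,"y":-0.0004,"z":0.001,"wx":0,"wy":0,"wz":-21},{"x":0,"y":-0.0005,"z":0.001,"wx":0,"wy":0,"wz":-24}]' - 40 | tail -4;  python3 -c "
from h import *
yawnow();print(ctrl.get_state()['torque'])"
python3 -m handwheel '[{"x":0,"y":0,"z":0,"wx":0,"wy":0,"wz":-3},{"x":0,"y":0,"z":0,"wx":0,"wy":0,"wz":-6},{"x":0,"y":-0.0002,"z":0,"wx":0,"wy":0,"wz":-9},{"x":0,"y":-0.0003,"z":0,"wx":0,"wy":0,"wz":-12},{"x":0,"y":-0.0003,"z":0,"wx":0,"wy":0,"wz":-12}]' | tail -4;  python3 -c "
from h import *
yawnow();print(ctrl.get_state()['torque'])"
```

```text
tool_rot: [3.098, 0.521, 0.001]
ft_force: [1.0, 0.4, -2.2]
grip_width: 0.221
grip_force: 40.2
t 9.1667 pos [ 0.4739 -0.2604  0.1267] yaw -70.91 z [ 6.e-04 -2.e-04 -1.e+00] q [ 0.81  0.18 -0.39  1.83  0.08  1.14 -0.85] F [ 1.   0.4 -2.2] 40.20635523440433
[-0.03708013 -0.28232329 -0.04908411]
tool_rot: [3.027, 0.84, 0.001]
ft_force: [0.6, 0.2, -0.9]
grip_width: 0.225
grip_force: 39.9
t 9.5833 pos [ 0.4738 -0.2602  0.1267] yaw -58.98 z [ 7.e-04 -3.e-04 -1.e+00] q [ 0.83  0.18 -0.41  1.83  0.08  1.14 -0.64] F [ 0.6  0.2 -0.9] 39.91827106759047
[-0.15322393 -0.19531402 -0.10447499]
```

```bash
python3 -m handwheel '[{"x":0,"y":0,"z":0,"wx":0,"wy":0,"wz":-3},{"x":0,"y":0,"z":0,"wx":0,"wy":0,"wz":-6},{"x":0,"y":-0.0002,"z":0,"wx":0,"wy":0,"wz":-9},{"x":0,"y":-0.0003,"z":0,"wx":0,"wy":0,"wz":-12},{"x":0,"y":-0.0003,"z":0,"wx":0,"wy":0,"wz":-15},{"x":0,"y":-0.0004,"z":0,"wx":0,"wy":0,"wz":-18},{"x":0,"y":-0.0004,"z":0,"wx":0,"wy":0,"wz":-18}]' | tail -4;  python3 -c "
from h import *
yawnow();print(ctrl.get_state()['torque'])"
python3 -m handwheel '[{"x":0,"y":0,"z":0,"wx":0,"wy":0,"wz":-3},{"x":0,"y":0,"z":0,"wx":0,"wy":0,"wz":-6},{"x":0,"y":-0.0002,"z":0,"wx":0,"wy":0,"wz":-9},{"x":0,"y":-0.0003,"z":0,"wx":0,"wy":0,"wz":-12},{"x":0,"y":-0.0003,"z":0,"wx":0,"wy":0,"wz":-15},{"x":0,"y":-0.0003,"z":0,"wx":0,"wy":0,"wz":-15}]' | tail -4;  python3 -c "
from h import *
yawnow();print(ctrl.get_state()['torque'])"
```

```text
tool_rot: [2.859, 1.301, -0.0]
ft_force: [0.1, -0.3, -1.0]
grip_width: 0.22
grip_force: 40.2
t 10.1667 pos [ 0.4732 -0.2599  0.1266] yaw -41.07 z [-1.e-04 -2.e-04 -1.e+00] q [ 0.85  0.19 -0.44  1.83  0.09  1.14 -0.33] F [ 0.1 -0.3 -1. ] 40.22422538546607
[-0.13805509  0.04543259 -0.13084548]
tool_rot: [-2.666, -1.661, 0.001]
ft_force: [-1.1, 0.4, 0.1]
grip_width: 0.223
grip_force: 40.6
t 10.6667 pos [ 0.4727 -0.2599  0.1266] yaw -26.14 z [-7.e-04 -2.e-04 -1.e+00] q [ 0.88  0.19 -0.46  1.83  0.09  1.14 -0.08] F [-1.1  0.4  0.1] 40.620975774108956
[-0.16329641  0.21894323 -0.13833695]
```

```bash
for i in 1; do python3 -m handwheel '[{"x":0,"y":0,"z":0,"wx":0,"wy":0,"wz":-2},{"x":0,"y":0,"z":0,"wx":0,"wy":0,"wz":-4},{"x":0,"y":0,"z":0,"wx":0,"wy":0,"wz":-4}]' >/dev/null;  python3 -c "
from h import *
yawnow();print(ctrl.get_state()['torque'])";done
python3 -m handwheel '[{"x":0,"y":0,"z":0,"wx":0,"wy":0,"wz":-1.5},{"x":0,"y":0,"z":0,"wx":0,"wy":0,"wz":-3},{"x":0,"y":0,"z":0,"wx":0,"wy":0,"wz":-3}]' >/dev/null;  python3 -c "
from h import *
yawnow();print(ctrl.get_state()['torque'])"
python3 -m handwheel '[{"x":0,"y":0,"z":0,"wx":0,"wy":0,"wz":-1.5},{"x":0,"y":0,"z":0,"wx":0,"wy":0,"wz":-3},{"x":0,"y":0,"z":0,"wx":0,"wy":0,"wz":-3}]' >/dev/null;  python3 -c "
from h import *
yawnow();print(ctrl.get_state()['torque'])"
```

```text
t 10.9167 pos [ 0.4725 -0.2599  0.1266] yaw -22.2 z [-1.1e-03 -2.0e-04 -1.0e+00] q [ 0.88  0.19 -0.47  1.83  0.09  1.14 -0.01] F [-1.6  0.7 -0.5] 41.06176162345946
[-0.16262109  0.39241258 -0.10555088]
t 11.1667 pos [ 0.4724 -0.2599  0.1266] yaw -19.22 z [-1.2e-03 -2.0e-04 -1.0e+00] q [ 0.89  0.19 -0.48  1.83  0.1   1.14  0.04] F [-3.2  1.1  0.2] 40.9051646325679
[-0.21135933  0.69177372 -0.19984946]
t 11.4167 pos [ 0.4724 -0.2598  0.1265] yaw -16.21 z [-1.4e-03 -1.0e-04 -1.0e+00] q [ 0.89  0.19 -0.48  1.83  0.1   1.14  0.09] F [-3.7  0.7  0.9] 40.64929107837088
[-0.15591316  0.79090389 -0.2253833 ]
```

```bash
python3 -m handwheel '[{"x":0,"y":0,"z":0,"wx":0,"wy":0,"wz":-1.5},{"x":0,"y":0,"z":0,"wx":0,"wy":0,"wz":-3},{"x":0,"y":0,"z":0,"wx":0,"wy":0,"wz":-3}]' >/dev/null;  python3 -c "
from h import *
yawnow();print(ctrl.get_state()['torque'])"
python3 -m handwheel '[{"x":0,"y":0,"z":0,"wx":0,"wy":0,"wz":-1.5},{"x":0,"y":0,"z":0,"wx":0,"wy":0,"wz":-3},{"x":0,"y":0,"z":0,"wx":0,"wy":0,"wz":-3}]' >/dev/null;  python3 -c "
from h import *
yawnow();print(ctrl.get_state()['torque'])"
```

```text
t 11.6667 pos [ 0.4723 -0.2598  0.1265] yaw -13.2 z [-1.5e-03 -1.0e-04 -1.0e+00] q [ 0.89  0.19 -0.49  1.83  0.1   1.14  0.15] F [-5.5  0.6  2.1] 40.563411930379516
[-0.17668076  0.94591753 -0.24701832]
t 11.9167 pos [ 0.4722 -0.2599  0.1265] yaw -10.19 z [-1.6e-03 -1.0e-04 -1.0e+00] q [ 0.9   0.19 -0.49  1.83  0.1   1.14  0.2 ] F [-5.6  1.2  3.1] 40.472746954255854
[-0.19642767  1.08484048 -0.35925776]
```

```bash
python3 -m handwheel '[{"x":0,"y":0,"z":0,"wx":0,"wy":0,"wz":-1},{"x":0,"y":0,"z":0,"wx":0,"wy":0,"wz":-2},{"x":0,"y":0,"z":0,"wx":0,"wy":0,"wz":-2}]' >/dev/null;  python3 -c "
from h import *
yawnow();print(ctrl.get_state()['torque'])"
python3 -m handwheel '[{"x":0,"y":0,"z":0,"wx":0,"wy":0,"wz":-1},{"x":0,"y":0,"z":0,"wx":0,"wy":0,"wz":-2},{"x":0,"y":0,"z":0,"wx":0,"wy":0,"wz":-2}]' >/dev/null;  python3 -c "
from h import *
yawnow();print(ctrl.get_state()['torque'])
s,d=snap('scene')
i=d['image'].astype(int).sum(2);ps=P(d)
for th in (155,195,205,215,225): 
    q=np.radians(th); print(th,[(proj(ps,(.4719+r*np.cos(q),-.261+r*np.sin(q),.155))+[-.1,.75]).round(1) for r in (.0155,.0265,.0375)])
for v in range(208,228,2): print(v,' '.join('%3d'%k for k in i[v,326:366]))"
```

```text
t 12.1667 pos [ 0.4722 -0.2597  0.1265] yaw -8.19 z [-1.8e-03  1.0e-04 -1.0e+00] q [ 0.9   0.19 -0.49  1.83  0.1   1.15  0.23] F [-5.5  2.2  3.3] 41.11648203848745
[-0.14859067  1.21307387 -0.46130548]
t 12.4167 pos [ 0.4722 -0.2601  0.1265] yaw -6.2 z [-1.5e-03 -4.0e-04 -1.0e+00] q [ 0.91  0.19 -0.5   1.83  0.1   1.14  0.27] F [-5.5  0.5  3.3] 41.05673206877305
[-0.37402263  1.08807485 -0.39833727]
155 [array([343.1, 212. ]), array([345.5, 214.3]), array([347.9, 216.6])]
195 [array([346.9, 210.5]), array([352. , 211.8]), array([357.2, 213. ])]
205 [array([347.3, 210. ]), array([352.8, 210.9]), array([358.2, 211.8])]
215 [array([347.6, 209.5]), array([353.1, 209.9]), array([358.7, 210.4])]
225 [array([347.6, 208.9]), array([353.1, 209. ]), array([358.6, 209. ])]
208 343 342 351 168  64  78  84  87  70 206 294 352 342 281 134  65  64  65  71  52  59  60  62  56  53 104 154 166 165 157 128 211 229 228 222 240 241 325 349 346
210 337 337 350 173  64  84  82  88  77 203 268 336 354 319 158  74  74  71  73  65  59  68  62  52  58 153 173 169 170 173 174 159 212 307 327 343 338 340 332 334
[... 612 characters left out ...]
 168 157 151 291 330 350 337 332 334 337 336
220 689 687 702 667 587 446 292 512 468 302 254 229 235 136  70  72  67  61  59  69  73  62  59  95 166 183 173 181 179 167 172 152 301 329 344 336 339 333 330 335
222 691 695 696 711 640 575 360 156 101 214 281 293 315 169  69  77  69  69  63  62  57  64  66 103 158 169 164 154 159 159 169 143 295 327 353 339 339 337 338 339
224 691 699 683 349  56  65  86  77 145 236 281 298 290 220  89  55  66  98  88  64  61 117 170 186 172 164 168 173 173 173 164 126 291 329 337 339 336 342 327 331
226 695 713 418 101  78  84  71  75 102 177 248 302 323 334 315 280 287 247 127  57  58  61  48  44 434 270 143 162 160 160 147 223 312 340 352 344 336 339 334 332
```

```bash
cat > t.py <<'E'
from h import *
yawnow();T=[]
for k in range(4): T.append(ctrl.get_state()['torque'])
print(np.mean(T,0).round(3))
_,d=snap('scene');i=d['image'].astype(float).sum(2)
print('edges',[(v,np.round(326+20+np.interp(0,[0,1],[0,0])+np.argmax(i[v,346:366]>120),1), 351+int(np.argmax(i[v,351:366]>240))) for v in (202,204,206,210,214,218,222)])
E
python3 -m handwheel '[{"x":0,"y":0,"z":0,"wx":0,"wy":0,"wz":-1},{"x":0,"y":0,"z":0,"wx":0,"wy":0,"wz":-2},{"x":0,"y":0,"z":0,"wx":0,"wy":0,"wz":-2}]' >/dev/null;  python3 t.py
python3 -m handwheel '[{"x":0,"y":0,"z":0,"wx":0,"wy":0,"wz":-1},{"x":0,"y":0,"z":0,"wx":0,"wy":0,"wz":-2},{"x":0,"y":0,"z":0,"wx":0,"wy":0,"wz":-2}]' >/dev/null;  python3 t.py
```

```text
t 12.7167 pos [ 0.4723 -0.2605  0.1265] yaw -4.21 z [-1.2e-03 -9.0e-04 -1.0e+00] q [ 0.91  0.19 -0.5   1.83  0.1   1.14  0.3 ] F [-4.8 -0.1  2.6] 41.28217952148162
[-0.556  1.052 -0.429]
edges [(202, np.float64(353.0), 353), (204, np.float64(352.0), 353), (206, np.float64(352.0), 353), (210, np.float64(351.0), 359), (214, np.float64(350.0), 359), (218, np.float64(350.0), 358), (222, np.float64(349.0), 358)]
t 13.0167 pos [ 0.4724 -0.2607  0.1265] yaw -2.16 z [-9.0e-04 -1.3e-03 -1.0e+00] q [ 0.91  0.19 -0.5   1.83  0.1   1.14  0.33] F [-4.5 -1.7  1.3] 41.37228926967509
[-0.758  1.114 -0.461]
edges [(202, np.float64(353.0), 353), (204, np.float64(353.0), 353), (206, np.float64(352.0), 353), (210, np.float64(351.0), 359), (214, np.float64(351.0), 359), (218, np.float64(350.0), 358), (222, np.float64(350.0), 358)]
```

```bash
python3 - <<'E'
from h import *
_,d=snap('scene');i=d['image'].astype(int).sum(2);cv2.imwrite('pics/s2.png',d['image'][:,:,::-1])
print('    ',' '.join('%3d'%k for k in range(342,364)))
for v in range(200,250,1): print(v,' '.join('%3d'%k for k in i[v,342:364]))
ps=P(d)
for th in (185,195,205,215,225,235):
    q=np.radians(th);u=np.array([np.cos(q),np.sin(q)]);n=np.array([-u[1],u[0]]);o=[]
    for z in (.16,.117):
        for r,w in ((.0375,-.0045),(.0375,.0045),(.0155,-.0045),(.0155,.0045)):
            x=np.array([.4719,-.261])+r*u+w*n;o.append(tuple((proj(ps,(*x,z))+[-.1,.75]).round(1)))
    print(th,[tuple(map(float,k)) for k in o])
E
```

```text
342 343 344 345 346 347 348 349 350 351 352 353 354 355 356 357 358 359 360 361 362 363
200  65  57  67  55  59  63  61  57  66  57  37  27 283 331 335 341 341 265 111  46  49  49
201  65  62  65  57  60  60  59  54  49  57  39 191 313 325 318 317 327 350 161  49  53  43
202  65  64  69  54  69  62  54  58  57  50  39 298 340 331 323 324 331 347 150  41  56  59
203  74  53  70  63  65  64  64  64  64  51  24 288 331 327 321 326 326 340 148  45  49  39
204  65  59  59  64  63  55  55  54  48  51  38 292 336 328 319 326 326 336 150 103 108  74
205  60  66  56  71  60  67  70  48  62  40 199 317 342 327 327 323 334 337 164 126 143  76
206  63  57  64  65  65  52  60  59  60  39 231 258 253 239 309 326 328 340 158  53  71  54
207  70  64  60  82  64  57  64  69  58  57 131 152 147 126 225 316 328 339 254 243 111  20
208  62  63  68  61  60  68  60  53  48  97 163 172 176 165 153 226 322 334 332 360 276 231
209  69  65  68  55  62  62  61  54  51 121 170 174 171 165 172 142 206 314 328 351 359 343
210  66  60  69  75  59  66  54  62  49 139 158 176 173 176 163 172  95 289 330 348 345 337

[... 3685 characters left out ...]
5), (343.8, 228.6), (346.3, 227.1)]
195 [(356.4, 211.6), (358.3, 209.9), (346.1, 209.1), (348.0, 207.5), (354.9, 231.0), (356.7, 229.2), (344.8, 228.3), (346.7, 226.5)]
205 [(357.9, 210.4), (358.9, 208.6), (346.9, 208.6), (348.1, 206.9), (356.3, 229.7), (357.4, 227.7), (345.6, 227.8), (346.8, 225.9)]
215 [(358.8, 209.1), (359.0, 207.2), (347.5, 208.1), (347.9, 206.3), (357.2, 228.3), (357.4, 226.2), (346.2, 227.2), (346.6, 225.2)]
225 [(359.1, 207.7), (358.5, 205.8), (347.9, 207.6), (347.5, 205.7), (357.5, 226.8), (357.0, 224.8), (346.6, 226.6), (346.2, 224.6)]
235 [(358.8, 206.3), (357.5, 204.5), (348.1, 207.0), (346.9, 205.2), (357.2, 225.3), (355.9, 223.3), (346.8, 226.0), (345.6, 224.0)]
```

```bash
python3 - <<'E'
from h import *
i=cv2.imread('pics/a0.png').astype(int).sum(2)
print('    ',' '.join('%3d'%k for k in range(336,356)))
for v in list(range(207,217)): print(v,' '.join('%3d'%k for k in i[v,336:356]))
ps=np.load('Ps.npy')
for th in (145,150,155,160,165,170):
    q=np.radians(th);u=np.array([np.cos(q),np.sin(q)]);n=np.array([-u[1],u[0]]);o=[]
    for r,w in ((.0375,-.0045),(.0375,.0045),(.0155,-.0045),(.0155,.0045)):
        x=np.array([.4719,-.261])+r*u+w*n;o.append(tuple(map(float,(proj(ps,(*x,.16))+[-.1,.75]).round(1))))
    print(th,o)
# base outline compare before/after in scene for stand displacement
b=cv2.imread('pics/s2.png').astype(int).sum(2)
for v in (262,268,274): 
    for im in (i,b): r=im[v,290:380]; w=np.where(r<400)[0];print(v,290+w.min(),290+w.max(),end=' | ')
E
```

```text
336 337 338 339 340 341 342 343 344 345 346 347 348 349 350 351 352 353 354 355
207 295 286 288 283 286 298 284 275 290 304 340 307 299 293 289 280 293 284 292 288
208 290 291 288 291 289 289 278 276 283 314 339 315 300 299 296 286 303 288 294 285
209 295 287 293 282 293 289 283 278 293 316 332 318 305 297 286 287 289 293 287 287
210 294 288 293 287 292 290 294 279 294 257 313 318 300 296 296 292 291 289 290 294
211 287 292 293 289 286 293 287 274 297 243 297 251 278 304 296 293 294 293 291 297
212 291 292 289 289 289 292 265 218 274 309 299 229 274 292 293 293 293 296 290 287
213 302 287 291 291 292 295 209 178 223 282 297 277 252 284 298 291 303 284 289 291
214 287 283 288 291 287 296 197 163 180 258 273 261 212 275 298 292 284 292 293 296
215 290 291 290 287 297 292 233 188 169 223 255 242 224 268 292 299 296 281 295 295
216 287 294 289 291 293 291 231 219 193 205 232 229 199 276 295 296 293 289 289 292
145 [(342.6, 214.8), (347.2, 214.5), (339.7, 210.0), (344.2, 209.7)]
150 [(344.3, 214.8), (348.7, 214.3), (340.4, 210.0), (344.7, 209.5)]
155 [(346.0, 214.6), (350.2, 214.0), (341.1, 210.0), (345.3, 209.4)]
160 [(347.6, 214.4), (351.6, 213.6), (341.8, 210.0), (345.8, 209.2)]
165 [(349.1, 214.2), (352.9, 213.2), (342.5, 209.9), (346.3, 209.0)]
170 [(350.6, 213.9), (354.2, 212.8), (343.2, 209.8), (346.7, 208.8)]
262 309 379 | 262 309 379 | 268 307 366 | 268 308 379 | 274 309 366 | 274 309 379 |
```

```bash
python3 - <<'E'
from h import *
b=cv2.imread('pics/s2.png').astype(int).sum(2);ps=np.load('Ps.npy')
print('    ',list(range(332,343)))
for v in range(204,234): print(v,b[v,332:343])
A=np.linspace(0,2*np.pi,181)
for z in (.115,.135):
    q=np.array([proj(ps,(.4719+.01*np.cos(k),-.261+.01*np.sin(k),z))+[-.1,.75] for k in A])
    f=q[q[:,1]>q[:,1].mean()]
    print(z,[(x,f[np.argmin(abs(f[:,0]-x)),1].round(1)) for x in (335,336,337,338,339)])
yawnow()
E
```

```text
[332, 333, 334, 335, 336, 337, 338, 339, 340, 341, 342]
204 [ 82  77  56 150 236 279 300 321 231 104  65]
205 [ 89  77  79 142 245 279 296 319 218  94  60]
206 [ 84  74  84 165 238 278 295 307 227 104  63]
207 [ 97  82  73 151 234 282 299 320 227 104  70]
208 [ 79  77  81 165 244 284 296 314 225 101  62]
209 [ 92  89  73 176 250 278 288 318 218  99  69]
210 [ 93  82  85 199 252 289 300 316 235 113  66]
211 [ 85  83  75 203 258 286 297 319 224 108  69]
212 [ 89  83  75 213 266 281 309 329 188  90  66]
213 [ 80  93  81 210 269 282 313 327 186  72  71]
214 [ 85  84  87 219 253 287 305 323 169  66  64]
215 [ 90  93  95 221 263 288 305 328 172  64  63]
216 [ 96  82  85 224 275 293 304 303 159  76  73]
217 [ 85  82  81 164 238 285 314 275 144  63  59]
218 [ 76  75  87 102 133 199 227 208 121  57  62]
219 [ 62  57 155 196 164 151 106 104  75  69  64]
220 [297 510 384 255 252 259 246 207 114  63  66]
221 [409 538 349 237 264 302 320 256 122  73  77]
222 [242 110  78 227 278 294 314 223 105  63  63]
223 [ 62  67 106 226 285 297 312 222 103  63  66]
224 [ 74  73 114 240 281 296 320 275 174  81
[... 159 characters left out ...]
 [ 93  85 109 103  95  77  84  89  55  81 117]
229 [ 92  85  94  75  90  81  96  85  77  78 125]
230 [ 79  91  93  83  92  81  81  94 103  75  70]
231 [73 77 94 93 87 82 81 71 79 78 74]
232 [89 89 68 82 76 79 78 69 73 76 77]
233 [79 85 80 76 84 82 75 75 72 75 65]
0.115 [(335, np.float64(227.6)), (336, np.float64(228.1)), (337, np.float64(228.4)), (338, np.float64(228.6)), (339, np.float64(228.7))]
0.135 [(335, np.float64(218.6)), (336, np.float64(219.2)), (337, np.float64(219.6)), (338, np.float64(219.8)), (339, np.float64(219.9))]
t 13.1167 pos [ 0.4724 -0.2607  0.1265] yaw -2.2 z [-9.0e-04 -1.3e-03 -1.0e+00] q [ 0.91  0.19 -0.5   1.83  0.1   1.14  0.33] F [-5.4 -1.8  1. ] 41.37977540259783
```

```bash
python3 -c "
from h import *
print(ctrl.close_job())"
```

```text
the job is handed in; nothing more can be done
None
```

I handed the job in with the column still gripped in the socket, its middle ring about 1 mm above the rim, and the cam lever apparently at its closed stop; the stop is inferred from a jump and plateau in torque and a rough image fit, and pushing past it probably turned the stand about 6° in place.

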